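# Fill the revolving jam display

### The job

Fill the revolving jam display on the bakery counter: slide its red lock grip all the way out, turn the disc by its black handle a quarter turn anticlockwise (seen from above) until it stops, and slide the lock fully home again to hold it there. Then stand every jam jar from the counter upright inside a marked circle of the disc, one jar to a circle. Finally slide the lock all the way out, turn the disc back until it stops, slide the lock fully home, and let go, with all the jars still standing in their circles and the mug and the steel milk cup left where they are.

Things in the scene. Friction and masses are not known exactly. Their poses are not given: they have to be found in the camera images.
- stand: revolving display stand fixed to the counter: round dark base 240 mm wide, with a flat aluminium lock track 12 mm high and 50 mm wide that sticks out from under the disc, to 305 mm from the disc's axis. Origin on the disc's axis at counter height; the track runs out in the stand's direction 245 degrees (anticlockwise from its x axis). It stands at a different place and yaw each time.
- turn (a joint): angle of the wooden disc (350 mm wide, 18 mm thick, top 48 mm above the counter), rad, growing anticlockwise seen from above. 0 = show position (end stop), 1.571 = filling position, a quarter turn on (end stop). It turns stiffly (about 0.2 N m) and stays where it is left. The lock's bolt holds it at either end and nowhere else; the bolt enters its notch only within about 0.02 rad of the end.
- hub (a point): centre of the disc's top face, on its axis, 48 mm above the counter; its z axis is up. A brass cap 44 mm wide and 4 mm high marks it
- handle (a point): top centre of the disc's upright black handle, a round post 23 mm thick and 55 mm tall standing on the disc 125 mm from its axis, across from the circles; it carries on round with the disc
- lock (a joint): position of the lock in m: 0 = fully home (bolt in the disc's notch, disc held), 0.05 = fully out (disc free). Sliding away from the disc's axis increases it. It needs about 3 N and stays where it is left.
- lock_grip (a point): top centre of the red lock grip, 72 mm above the counter; the grip is an upright block 24 mm across the track, 28 mm along it, and 58 mm tall. It slides straight along the track, on the line through the disc's axis: 220 mm from the axis when home, 270 mm when out
- spot1 (a point): centre of a green circle with a cream rim, 80 mm wide, painted flat on the disc's top, 115 mm from the axis (circle 1 of 4 on the side across from the handle, 44 degrees apart); it turns with the disc
- spot2 (a point): centre of a green circle with a cream rim, 80 mm wide, painted flat on the disc's top, 115 mm from the axis (circle 2 of 4 on the side across from the handle, 44 degrees apart); it turns with the disc
- spot3 (a point): centre of a green circle with a cream rim, 80 mm wide, painted flat on the disc's top, 115 mm from the axis (circle 3 of 4 on the side across from the handle, 44 degrees apart); it turns with the disc
- spot4 (a point): centre of a green circle with a cream rim, 80 mm wide, painted flat on the disc's top, 115 mm from the axis (circle 4 of 4 on the side across from the handle, 44 degrees apart); it turns with the disc
- jar1: dark red jam, white lid: jam jar, round, 58 mm wide and 55 mm tall, about 0.22 kg; origin at the centre of its underside, z up. It may be absent: two to four of the jars are there
- jar2: orange jam, brass lid: jam jar, round, 58 mm wide and 55 mm tall, about 0.22 kg; origin at the centre of its underside, z up. It may be absent: two to four of the jars are there
- jar3: purple jam, white lid: jam jar, round, 58 mm wide and 55 mm tall, about 0.22 kg; origin at the centre of its underside, z up. It may be absent: two to four of the jars are there
- jar4: yellow jam, brass lid: jam jar, round, 58 mm wide and 55 mm tall, about 0.22 kg; origin at the centre of its underside, z up. It may be absent: two to four of the jars are there
- mug: white mug, 80 mm wide, 90 mm tall; origin at the centre of its underside; leave it alone
- pitcher: steel milk cup, 84 mm wide, 100 mm tall; origin at the centre of its underside; leave it alone
Mind the look-alikes: they are no part of the job. Leave any green or turquoise look-alike of the jar4 alone.

How it is judged:
By the outcome, as a careful person would: the job done as asked, in the order asked, and still so for the second after the job is handed in, with the robot touching nothing.
Of jar1, jar2, jar3, jar4 only 2 to 4 are there at a start; the rules pass over those that are not, and their reading is None.
At some moment in a run one of jar1, jar2, jar3, jar4 may be knocked a few centimetres aside while the robot is not near it.
It also fails if it takes over 210 s, if anything falls off the work surface, if the arm or the gripper's body presses on something with over 40 N, if the wrist force passes 120 N, or if a joint passes its speed limit or range.

### The arm

A 6-joint arm with a two-finger parallel gripper is mounted at the origin on the work surface. World frame = base frame: x ahead of the robot, y to its left, z up, the work surface at z = 0. Lengths are in mm, angles in rad, forces in N, time in s.
With the tool pointing down it reaches from about 300 to 750 mm from the base axis. Payload 8.5 kg.
Tool frame: the origin (TCP) lies midway between the tips of the shut fingers; the grasp point (between the pads) lies arm.pinch_z behind it (arm.pinch_z is the distance from the TCP to the grasp point, in mm); z points along the fingers, y is the line along which they close (so a half turn about z gives the same grasp; the last joint's range is limited). The gripper opens to 88 mm and grips with 3 to 60 N. Pads are 18 mm wide; open, the fingers measure 123 mm over their backs; the gripper's body (75 mm by 187 mm) begins 45 mm behind the grasp point.
Start: joints at [-1.326, 0.381, 1.297, -0, 1.464, -0.215], TCP at [244.065, -492.862, 238.748] pointing down, gripper open.
Joint ranges: [-3.11, 3.11], [-0.89, 2.33], [0.22, 2.48], [-1.42, 4.56], [0.17, 2.85], [-2.88, 2.88]. Speed limits (rad/s): [2.39, 2.39, 3.14, 3.14, 3.14, 3.14].

### API

Orientations are given as a rotation vector (axis times angle).
In Python, from bench import arm gives the robot as it stands. Calls block until the motion is done:
- arm.move_ptp(position, orientation): joint-space move of the TCP to a pose.
- arm.line_to(position, rotation=None, rate=150): straight line of the TCP; rotation=None keeps the orientation; rate is the mean speed in mm/s.
- arm.move_joints(angles): joint-space move.
- arm.open() and arm.gripper_close(effort=None): open the fingers fully, or close them until they stop; effort is the grip in N (None keeps the last).
- arm.pause(seconds).
- arm.solve_ik(position, orientation): joint angles nearest the present ones, or None.
- arm.capture(name): name is "scene" or "top" or "wrist"; returns the picture (480x640x3 uint8, red, green, blue); there is no depth.
- arm.camera_params(name): a dict with "K" (3x3 intrinsics, pixels), "R" (3x3) and "t" (3): a world point X has camera coordinates R X + t; the wrist camera has in their place "T_tool_cam" (4x4, takes a point from camera to tool coordinates, whose origin is the TCP and whose axes are the flange's). Camera axes: x right, y down, z forward; pixel columns grow to the right and rows downward; lengths in mm; the calibration is good to about 2 mm. A picture is of the moment at which its call begins: read the wrist's pose just before it. camera_params takes no time and is no camera call.
A pose or a line that the arm cannot do raises arm.Unreachable and nothing moves.
- arm.finish_job(): hands the job in; it is judged then, once.
Readings, each from a call of its own:
- arm.current_time(): time.
- arm.current_joints(): joint angles.
- arm.current_qd(): joint speeds.
- arm.current_effort(): joint torques, N m.
- arm.current_eef_pos(): TCP position.
- arm.current_tcp_rot(): TCP orientation.
- arm.current_ft_force(): force on the tool from outside, world axes, zero at the start.
- arm.current_torque(): the same for the moment, N m.
- arm.current_finger_gap(): opening from 0.0 (shut) to 1.0 (fully open).
- arm.current_finger_force(): force on a finger pad.
Only numpy, scipy, OpenCV 4.12 (cv2) and the standard library are available. Lean on these libraries where they do the work, as an engineer would, in place of code of your own. Each camera call takes 0.05 s, during which the arm holds its last target. There are 200 camera calls.

## Working session

There is one attempt and no reset: what is moved stays moved. The work goes in short steps, each a Python script; the robot and the scene stay as the last script left them, time stands still between calls to the robot, and variables do not carry over. Pictures are saved under pics/ and viewed, at most 14 in all, crops included, and the job is handed in when it is done.

```bash
ls; mkdir -p pics
python3 - <<'E'
from bench import arm
import cv2
for n in("scene","top"):
    cv2.imwrite(f"pics/{n}0.png",arm.capture(n)[:,:,::-1]); p=arm.camera_params(n); print(n,p)
print(arm.camera_params("wrist"),arm.pinch_z,arm.current_tcp_rot(),arm.current_time())
E
```

```text
pics
scene {'K': array([[451.71280304,   0.        , 315.74882398],
       [  0.        , 451.71280304, 232.07999474],
       [  0.        ,   0.        ,   1.        ]]), 'R': array([[ 0.71586334,  0.69816622, -0.01017845],
       [ 0.39054151, -0.41243971, -0.8230254 ],
       [-0.57880653,  0.58519861, -0.56791336]]), 't': array([-439.86169496, -153.74976394, 1310.00547134])}
top {'K': array([[598.61339131,   0.        , 318.38815706],
       [  0.        , 598.61339131, 234.64734676],
       [  0.        ,   0.        ,   1.        ]]), 'R': array([[-0.01752606, -0.99984315,  0.0025508 ],
       [-0.99019576,  0.01700323, -0.13864796],
       [ 0.13858284, -0.00495574, -0.99033845]]), 't': array([  40.53892562,  596.35886062, 1092.97582904])}
{'K': array([[405.77304462,   0.        , 317.6555647 ],
       [  0.        , 405.77304462, 235.47451261],
       [  0.        ,   0.        ,   1.        ]]), 'T_tool_cam': array([[-6.25951010e-05, -9.55918034e-01, -2.93633629e-01,
         7.55115423e+01],
       [ 9.99999861e-01,  9.37384022e-05, -5.18337500e-04,
        -2.29591686e-01],
       [ 5.23012912e-04, -2.93633621e-01,  9.55917896e-01,
        -1.45745735e+02],
       [ 0.00000000e+00,  0.00000000e+00,  0.00000000e+00,
         1.00000000e+00]])} 18.700000000000003 [-3.05766421e+00 -7.15601486e-01  8.93241627e-05] 0.1
```

View pics/top0.png

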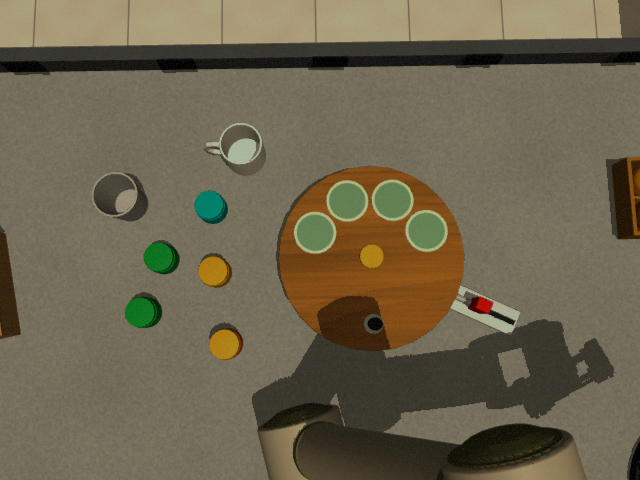

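View pics/scene0.png

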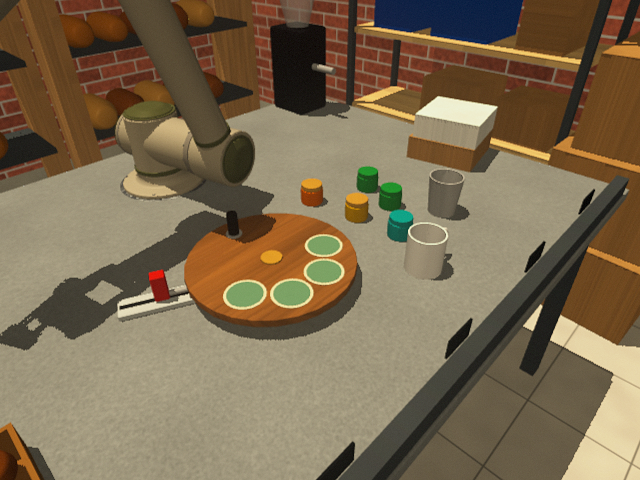

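```bash
cat > h.py <<'E'
from bench import arm
import numpy as np, cv2
from scipy.spatial.transform import Rotation as Ro
def px2w(cam,uv,z):
    p=arm.camera_params(cam); K,R,t=p["K"],p["R"],p["t"]
    d=R.T@np.linalg.solve(K,[uv[0],uv[1],1]); c=-R.T@t
    return (c+d*(z-c[2])/d[2])[:2]
def blobs(img,lo,hi,amin=60):
    m=cv2.inRange(cv2.cvtColor(img,cv2.COLOR_RGB2HSV),np.array(lo),np.array(hi))
    n,l,s,c=cv2.connectedComponentsWithStats(m)
    return [(c[i].round(1),s[i,4]) for i in range(1,n) if s[i,4]>amin]
def down(yaw):  # tool down, closing (tool y) line along world direction yaw
    c,s=np.cos(yaw),np.sin(yaw)
    y=np.array([c,s,0]); z=np.array([0,0,-1.]); return Ro.from_matrix(np.c_[np.cross(y,z),y,z]).as_rotvec()
E
python3 - <<'E'
from h import *
im=cv2.imread("pics/top0.png")[:,:,::-1].copy(); sc=cv2.imread("pics/scene0.png")
for nm,lo,hi,z in(("brass",(10,180,90),(25,255,255),53),("green",(45,40,90),(75,130,255),48),("red",(0,190,90),(4,255,255),72),("red2",(174,190,60),(180,255,255),72),("lidgreen",(50,180,40),(75,255,255),55),("teal",(80,180,40),(100,255,255),55)):
    for c,a in blobs(im,lo,hi,40): print(nm,c,a,px2w("top",c,z).round(1))
print("handle",px2w("top",(374,324),103))
a=cv2.resize(im[180:380,100:260,::-1],None,fx=3,fy=3,interpolation=3)
b=cv2.resize(sc[150:250,290:420],None,fx=2.4,fy=3*2,interpolation=3)
b=cv2.resize(sc[150:250,290:410],None,fx=2.6,fy=2.6,interpolation=3)
o=np.zeros((600,800,3),np.uint8);o[:600,:480]=a;o[:b.shape[0],485:485+b.shape[1]]=b
cv2.imwrite("pics/crop.png",o)
E
```

```text
brass [632.5 193.3] 346 [ 664.3 -566.8]
brass [374.1 261. ] 17739 [544.  -72.8]
brass [637.3 179.1] 81 [ 691.7 -578.5]
brass [213.1 271.1] 719 [530.3 227.2]
brass [224.6 344. ] 747 [396.5 205.2]
green [346.8 200.4] 987 [660.8 -24.9]
green [392.1 199.7] 988 [ 660.7 -111. ]
green [426.1 230.4] 1010 [ 600.7 -173.1]
green [314.6 232.1] 1013 [601.   37.3]
red [483.6 305.1] 182 [ 458.5 -267.2]
lidgreen [160.5 258. ] 814 [556.3 324.8]
lidgreen [142.  312.5] 816 [456.2 356.9]
teal [210.5 206.8] 793 [651.5 232.5]
handle [428.35737337 -64.32263965]
```

View pics/crop.png

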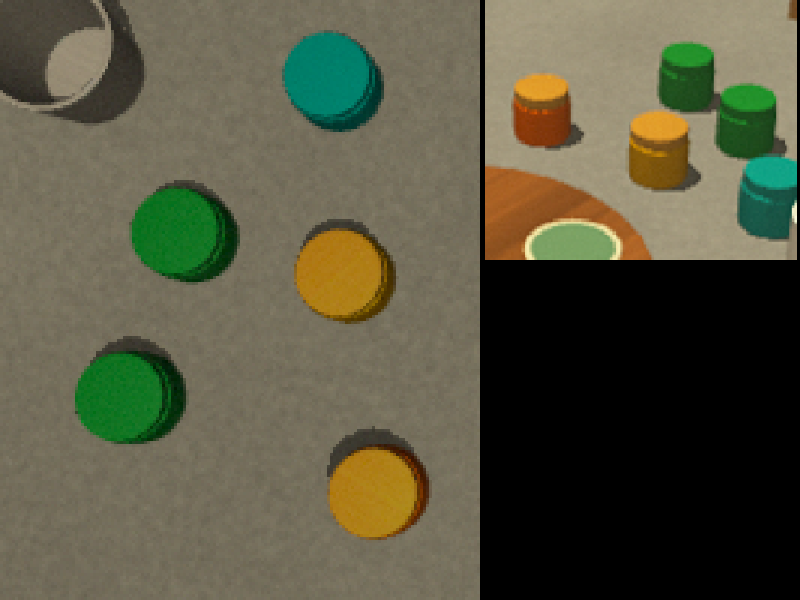

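The image shows yellow-bodied, brass-lidded jar4 at (213,271) and orange-bodied jar2 at (225,344). The green jars (160,258), (142,312) and the turquoise one (210,207) are look-alikes, so I leave them alone. jar1 and jar3 are not in view so far.

```bash
cat >> h.py <<'E'
from scipy.optimize import least_squares
def fitdisc(P):  # P: spots in order of anticlockwise angle
    f=lambda v:np.ravel([v[:2]+115*np.array([np.cos(v[2]+np.radians(44)*k),np.sin(v[2]+np.radians(44)*k)])-p for k,p in zip((-1.5,-.5,.5,1.5),P)])
    return least_squares(f,[540,-70,np.arctan2(*(np.mean(P,0)-[540,-70])[::-1])])
E
python3 - <<'E'
from h import *
r=fitdisc(np.array([[600.7,-173.1],[660.7,-111],[660.8,-24.9],[601,37.3]]))
c=r.x[:2]; print(r.x,r.cost, "handle",c-125*np.array([np.cos(r.x[2]),np.sin(r.x[2])]))
im=cv2.imread("pics/top0.png")[:,:,::-1].copy()
g=px2w("top",(483.6,305.1),72)
# finer red grip: top face only brighter
hsv=cv2.cvtColor(im,cv2.COLOR_RGB2HSV); print(hsv[298:313,470:496,2])
print("grip",g-c,np.linalg.norm(g-c),np.degrees(np.arctan2(*(g-c)[::-1])))
for uv in((461,290),(520,322),(459,305),(508,333)): q=px2w("top",uv,12)-c; print(uv,q,np.hypot(*q),np.degrees(np.arctan2(q[1],q[0])))
E
```

```text
[ 5.54099638e+02 -6.78237243e+01 -1.32040605e-03] 0.02292886018548628 handle [429.09974722 -67.65867361]
[[ 85  82  55  58  53  55  52  52  65 133 172 175 172 152 149 122 148 168
  163 151 110 115 119 118 124 118]
 [ 68  63  55  53  55  51  53  55  84 151 178 178 175 177 175 158 151 133
  150 169 166 161 116  83 124 122]
 [ 66  62  53  55  53  54  54  64 123 167 179 179 177 176 178 175 170 165
  152 141 145 174 166 161 143  96]
 [ 70  65  49  50  53  55  54  77 148 178 177 176 179 178 175 175 175 176
  174 169 153 146 138 172 168 162]
 [ 79  59  52  53  50  55  61 109 160 180 180 177 177 177 179 176 178 177
  175 180 174 171 155 156 171 171]
 [ 66  55  52  55  52  52  68 138 175 177 178 178 181 179 178 176 179 177
  179 177 179 176 173 163 174 173]
 [ 59  53  51  48  55  55  78 110 180 179 175 180 179 178 177 177 176 177
  179 182 177 175 167 171 171 171]
 [ 51  54  51  52  49  63 127 165 178 178 178 177 176 176 175 179 179 178
  181 179 178 174 142 175 175 172]
 [ 51  52  57  51  53  80 149 177 181 179 179 175 179 177 174 176 179 179
  179 177 178 168 139 174 175 173]
 [ 59  56  55 
[... 327 characters left out ...]
 65  66  70  64  70  68  88  99 140 168 175 177 178 177 177
  178 169  82  63  90 147 176 174]
 [174 169 163 130  76  68  69  66  66  73  72  83  96 127 162 172 179 177
  179 166  37  24  35  63  78 104]
 [176 175 174 171 164 162 134  72  69  71  72  72  71  82  92 112 160 172
  173 126  19  29  24  28  30  45]]
grip [ -95.64933822 -199.40256817] 221.15646066873148 -115.62608257676017
(461, 290) [ -65.06931852 -174.2028601 ] 185.9587391897751 -110.4819735776713
(520, 322) [-127.83555737 -283.72464221] 311.19383401290753 -114.25451996056037
(459, 305) [ -93.6096267 -168.9242075] 193.1272898626739 -118.99310038096327
(508, 333) [-148.12514532 -259.54562128] 298.839402026101 -119.71381232738283
```

```bash
cat >> h.py <<'E'
C=np.array([554.1,-67.8]); TR=np.radians(-115.2); u=np.array([np.cos(TR),np.sin(TR)])
def P(xy,z): return [float(xy[0]),float(xy[1]),float(z)]
def pick_yaw(xy,z,yaw):
    best=None
    for k in(-1,0,1):
        q=arm.solve_ik(P(xy,z),down(yaw+k*np.pi))
        if q is not None and (best is None or abs(q[5])<abs(best[0])): best=(q[5],yaw+k*np.pi)
    return best[1]
F=lambda:np.array(arm.current_ft_force())
def tcp(): return np.array(arm.current_eef_pos())
def grasp(xy,ztcp,yaw,effort,zup):
    yaw=pick_yaw(xy,ztcp,yaw); arm.move_ptp(P(xy,zup),down(yaw)); arm.line_to(P(xy,ztcp),rate=120)
    arm.gripper_close(effort); print("grasp gap",arm.current_finger_gap(),"F",F().round(1),"t",arm.current_time()); return yaw
def release(zup):
    arm.open(); p=tcp(); arm.line_to(P(p,zup),rate=200)
def slide_lock(out):
    r0,r1=(220,270) if out else (270,220); s=1 if out else -1
    grasp(C+u*r0,36,TR+np.pi/2,35,150)
    arm.line_to(P(C+u*(r1-3*s),36),rate=60)
    for d in(-2,-1,0,1,2,3,4):
        arm.line_to(P(C+u*(r1+d*s),36),rate=30); f=F()[:2]@u
        if -f*s>14: break
    print("lock end cmd",d,"f",f,"r",(tcp()[:2]-C)@u)
    release(150)
def hand(phi): return C+125*np.array([np.cos(phi),np.sin(phi)])
def turn(a,b):
    """handle world angle from a to b (rad)"""
    z=62; y0=pick_yaw(hand((a+b)/2),z,(a+b)/2+np.pi/2)-(a+b)/2
    arm.move_ptp(P(hand(a),175),down(a+y0)); arm.line_to(P(hand(a),z),rate=120); arm.gripper_close(20)
    print("gap",arm.current_finger_gap(),F().round(1)); s=np.sign(b-a)
    for phi in np.linspace(a,b-.03*s,13)[1:]: arm.line_to(P(hand(phi),z),down(phi+y0),rate=60)
    for d in np.arange(-.02,.045,.008):
        phi=b+d*s; arm.line_to(P(hand(phi),z),down(phi+y0),rate=30)
        f=-s*F()[:2]@np.array([-np.sin(phi),np.cos(phi)])
        if f>20: break
    print("turn end d",d,"f",f,"t",arm.current_time()); release(175)
E
python3 - <<'E'
from h import *
slide_lock(True)
cv2.imwrite("pics/top1.png",arm.capture("top")[:,:,::-1])
E
```

```text
grasp gap 0.2676739004435735 F [ 4.5 -1.3 -3. ] t 3.4167
lock end cmd 1 f -14.313640697248166 r 268.6846940735935
```

View pics/top1.png

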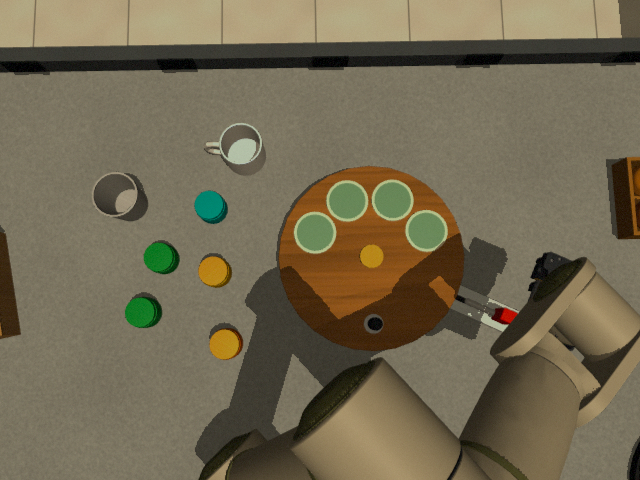

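The grip is now at about (506,316), which is out. Next I turn the disc.

Run:
```python
from h import *
turn(np.pi,1.5*np.pi)
arm.move_ptp(P((400,-330),250),down(pick_yaw((400,-330),250,TR+np.pi/2)))
im=arm.capture("top"); cv2.imwrite("pics/top2.png",im[:,:,::-1])
for c,a in blobs(im,(0,190,90),(4,255,255),40): g=px2w("top",c,72)-C; print("red",c,np.hypot(*g))
for c,a in blobs(im,(45,40,60),(75,130,255),300): print(c,a,px2w("top",c,48))
```

```text
gap 0.25671398187896616 [-2.3 -7.7 -0.6]
turn end d 0.036000000000000004 f 25.625742158388434 t 17.625
red [508.8 316.3] 270.3765479034562
[345.1 201.1] 986 [659.51836259 -21.63451259]
[313.9 233.9] 1010 [597.62860281  38.65115268]
[314.5 279.6] 1046 [511.5653908   38.95138823]
[347.1 312.7] 1068 [449.31685256 -20.35139305]
```

View pics/top2.png

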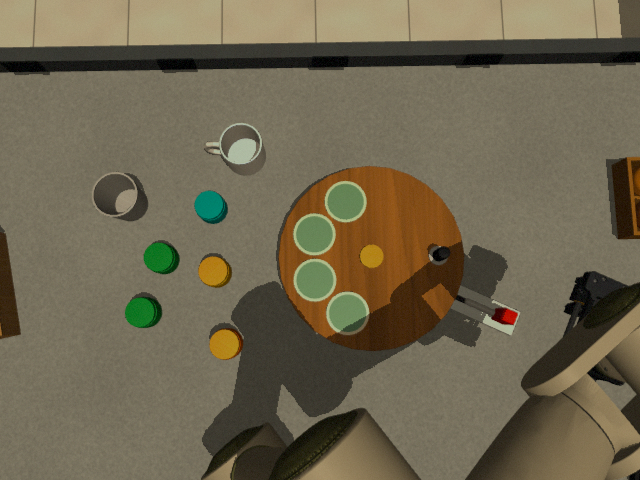

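The circles now lie on the left and the handle is at (440,254), so the disc is at its end. Now I lock it.

Run:
```python
from h import *
slide_lock(False)
arm.move_ptp(P((350,-300),300),down(pick_yaw((350,-300),300,TR+np.pi/2)))
im=arm.capture("top"); cv2.imwrite("pics/top3.png",im[:,:,::-1])
for c,a in blobs(im,(0,190,90),(4,255,255),40): g=px2w("top",c,72)-C; print("red",c,np.hypot(*g))
G=sorted([px2w("top",c,48) for c,a in blobs(im,(45,40,60),(75,130,255),300)],key=lambda p:np.arctan2(*(p-C)[::-1]))
print(np.round(G,1)); 
if len(G)==4: print(fitdisc(G).x)
for c,a in blobs(im,(10,180,90),(25,255,255),300): print("brass",c,a,px2w("top",c,55))
```

```text
grasp gap 0.2672974124126394 F [ 5.3 -1.9 -1.5] t 22.9333
lock end cmd 3 f 14.106106104397824 r 219.6075004863599
red [483.2 304.4] 220.03718947561853
[[659.5 -21.6]
 [597.8  38.5]
 [511.6  39. ]
 [448.9 -20.5]]
[554.03159293 -67.88699835   1.56519091]
brass [632.5 193.2] 356 [ 664.09606536 -565.7504259 ]
brass [372.5 240.1] 15044 [583.04762743 -70.76226219]
brass [213.1 271.1] 717 [530.1418374  226.80759439]
brass [418.1 320.8] 721 [ 432.23021397 -150.00655234]
brass [223.6 344. ] 648 [396.57328258 206.74514773]
```

```bash
cat >> h.py <<'E'
def brass():
    im=arm.capture("top"); return im,[(c,a,px2w("top",c,55)) for c,a in blobs(im,(10,180,70),(25,255,255),400)]
def place(jar,cy,spot,sy):
    y=grasp(jar,15,cy,25,140)
    arm.line_to(P(jar,150),rate=200); sy=pick_yaw(spot,64,sy)
    arm.move_ptp(P(spot,150),down(sy)); print("held",arm.current_finger_gap())
    arm.line_to(P(spot,75),rate=150); arm.line_to(P(spot,63.5),rate=30); arm.pause(.2); print("F",F().round(1))
    release(170)
E
python3 - <<'E'
from h import *
place((530.1,226.8),np.radians(-15),(597.8,38.5),np.radians(68))
arm.move_ptp(P((380,-100),300),down(pick_yaw((380,-100),300,0)))
im,b=brass(); print(b,arm.current_time()); cv2.imwrite("pics/top4.png",im[:,:,::-1])
E
```

```text
grasp gap 0.6490444765564017 F [ 1.5 -0.9  1.4] t 31.7917
held 0.6522322760186761
F [ 0.3 -0.6 -2.7]
[(array([633.7, 190.8]), np.int32(548), array([ 668.68670169, -568.44537751])), (array([384.1, 238.4]), np.int32(14441), array([585.88122908, -92.56718164])), (array([312.9, 232.4]), np.int32(818), array([599.50887454,  40.45955844])), (array([318.9, 316.7]), np.int32(650), array([442.87861391,  31.98200437])), (array([225.2, 343.8]), np.int32(785), array([396.88127754, 203.82826348]))] 38.0333
```

View pics/top4.png

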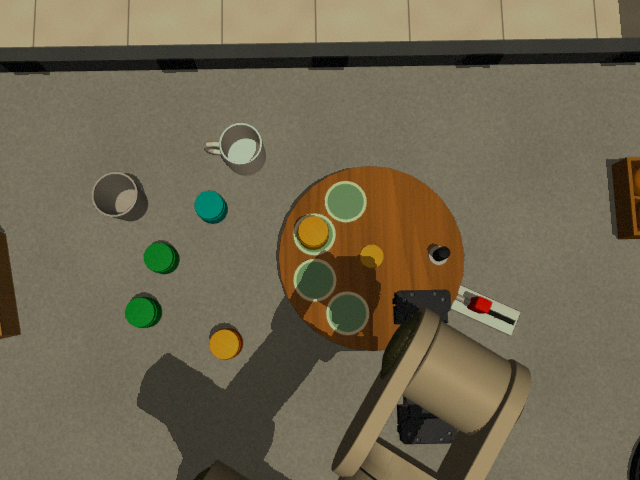

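jar4 stands in its circle at (313,232). jar2 is still at (225,344), so I place it next.

Run:
```python
from h import *
place((396.9,204.8),np.radians(20),(449.1,-20.5),np.radians(156))
arm.move_ptp(P((400,-300),250),down(pick_yaw((400,-300),250,TR+np.pi/2)))
im=arm.capture("top"); cv2.imwrite("pics/top5.png",im[:,:,::-1])
print(px2w("top",(312.9,232.4),103),arm.current_time())
```

```text
grasp gap 0.6540608549368416 F [ 0.1 -0.4  3.1] t 41.0917
held 0.6521964348911071
F [ 0.6  0.2 -1.6]
[592.60056878  40.25845467] 46.7083
```

View pics/top5.png

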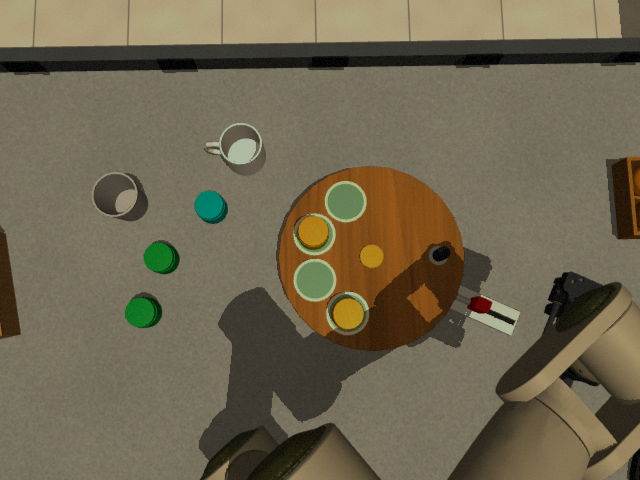

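Both jars are on the disc. I check their margins in one enlarged crop.

Run:
```python
from h import *
im=cv2.imread("pics/top5.png"); p=arm.camera_params("top")
def pr(x,y,z): q=p["K"]@(p["R"]@np.array([x,y,z])+p["t"]); return q[:2]/q[2]
S=6; x0,y0=285,190
o=cv2.resize(im[y0:y0+100,x0:x0+66],None,fx=S,fy=S,interpolation=3); o2=cv2.resize(im[280:346,x0+20:x0+20+66],None,fx=S,fy=S,interpolation=3)
t=np.linspace(0,2*np.pi,60)
for img,(sx,sy),off in((o,(597.8,38.5),(x0,y0)),(o2,(449.1,-20.5),(x0+20,280))):
    for r,z,c in((40,48,(255,0,0)),(29,48,(0,0,255)),(29,103,(255,255,255))):
        pts=np.array([(pr(sx+r*np.cos(a),sy+r*np.sin(a),z)-off+.5)*S for a in t]).astype(int); cv2.polylines(img,[pts],True,c,1)
o=np.hstack([o[:396],o2]); cv2.imwrite("pics/crop2.png",o)
```

```text
(no output)
```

View pics/crop2.png

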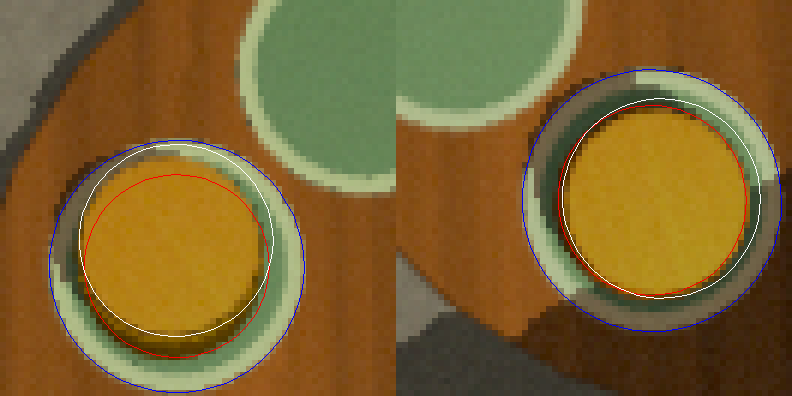

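Both jars are within about 3 mm of their circle centres. Now I unlock, turn the disc back and check.

Run:
```python
from h import *
slide_lock(True)
turn(1.5*np.pi,np.pi)
arm.move_ptp(P((350,-330),280),down(pick_yaw((350,-330),280,TR+np.pi/2)))
im=arm.capture("top"); cv2.imwrite("pics/top6.png",im[:,:,::-1])
for c,a in blobs(im,(0,190,90),(4,255,255),40): g=px2w("top",c,72)-C; print("red",c,np.hypot(*g))
for c,a in blobs(im,(45,40,60),(75,130,255),300): print(c,a,px2w("top",c,48))
```

```text
grasp gap 0.26334328181838373 F [ 4.4 -1.5 -2.4] t 49.35
lock end cmd 3 f -14.857295533764102 r 270.423005100365
gap 0.2536224950780202 [0.4 0.2 0.1]
turn end d 0.028 f 24.712002064129628 t 63.1
red [509.1 316. ] 270.67017121224643
[347.  200.2] 982 [661.19653491 -25.28514221]
[426.3 230.6] 1013 [ 600.27566437 -173.49862527]
[320.2 233.5] 626 [598.18604725  26.76694443]
```

View pics/top6.png

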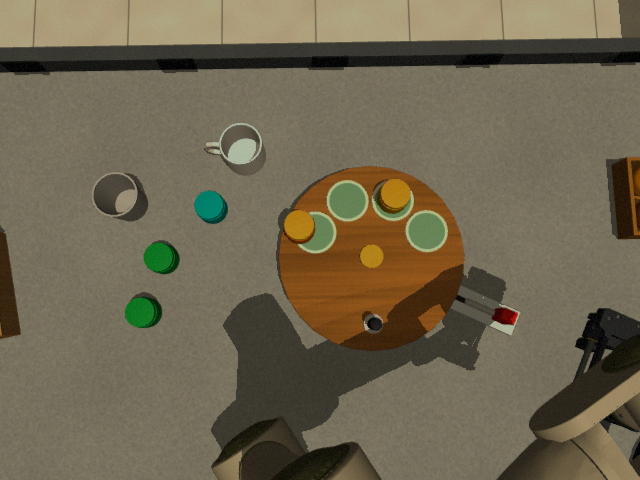

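jar2 has been knocked outward, from its circle to (299,226), and still stands on the disc. The task calls for jars to be filled with the disc locked in the filling position. There is plenty of time, so I go back there, lock it and mend the jar properly.

Run:
```python
from h import *
print("jar2",px2w("top",(299,226),103)-C)
turn(np.pi,1.5*np.pi)
slide_lock(False)
arm.move_ptp(P((350,-300),300),down(pick_yaw((350,-300),300,TR+np.pi/2)))
im=arm.capture("top"); cv2.imwrite("pics/top7.png",im[:,:,::-1])
for c,a in blobs(im,(0,190,90),(4,255,255),40): g=px2w("top",c,72)-C; print("red",c,np.hypot(*g))
for c,a in blobs(im,(19,180,70),(25,255,255),200): print("brass",c,a,px2w("top",c,103))
print(arm.current_time())
```

```text
jar2 [ 50.53251021 132.8144887 ]
gap 0.2523524938046293 [-1.5 -7.8 -0.6]
turn end d 0.036000000000000004 f 25.506089038075828 t 77.0583
grasp gap 0.2658331906579639 F [ 5.3 -0.3 -2.3] t 81.625
lock end cmd 3 f 15.484138736589049 r 219.6391749167148
red [483.3 304.4] 220.20264409447617
brass [312.9 232.5] 814 [592.4195236   40.26139798]
brass [371.  255.9] 434 [548.49862762 -62.6251222 ]
brass [345.5 329.2] 759 [420.22240701 -14.08824715]
86.6417
```

View pics/top7.png

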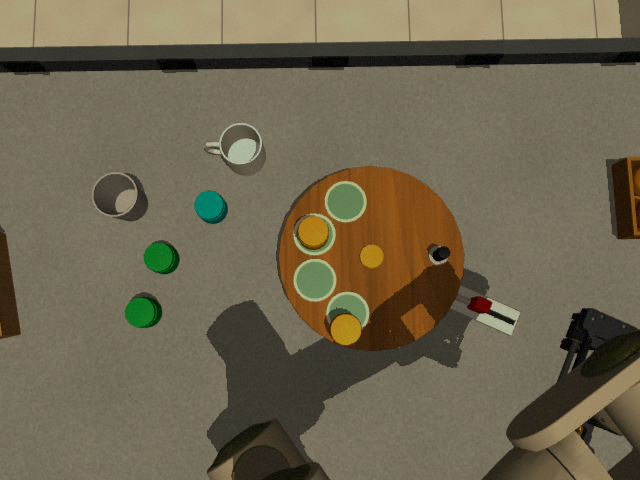

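Run:
```python
from h import *
j,s=(421,-14.5),(449.1,-20.5)
y=grasp(j,63,np.radians(157),25,170)
arm.line_to(P(j,90),rate=120); arm.line_to(P(s,90),rate=100); arm.line_to(P(s,63.5),rate=40); arm.pause(.2); print(F().round(1),arm.current_finger_gap())
release(175)
arm.move_ptp(P((400,-300),250),down(pick_yaw((400,-300),250,TR+np.pi/2)))
im=arm.capture("top")
L=lambda im:[(c,a,px2w("top",c,103).round(1)) for c,a in blobs(im,(19,180,70),(25,255,255),450)]
print(L(im))
slide_lock(True)
im=arm.capture("top"); print(L(im))   # before leaving the filling position
cv2.imwrite("pics/top8.png",im[:,:,::-1]); print(arm.current_time())
```

```text
grasp gap 0.6511980798061153 F [-0.   0.3  2.7] t 89.475
[-0.1 -0.3 -2.2] 0.6511016075947929
[(array([312.9, 232.5]), np.int32(810), array([592.4,  40.3])), (array([348.5, 313.5]), np.int32(748), array([447.4, -20. ]))]
grasp gap 0.2684264482251879 F [ 5.  -0.7 -2.1] t 96.4417
lock end cmd 3 f -15.450998746917126 r 270.4301100062974
[(array([312.9, 232.5]), np.int32(815), array([592.4,  40.3])), (array([348.5, 313.1]), np.int32(715), array([448.1, -20. ]))]
100.675
```

Run:
```python
from h import *
turn(1.5*np.pi,np.pi)
slide_lock(False)
arm.move_ptp(P((350,-300),300),down(pick_yaw((350,-300),300,TR+np.pi/2)))
im=arm.capture("top"); cv2.imwrite("pics/top9.png",im[:,:,::-1])
for c,a in blobs(im,(0,190,90),(4,255,255),40): g=px2w("top",c,72)-C; print("red",c,np.hypot(*g))
for c,a in blobs(im,(19,180,70),(25,255,255),450): print("brass",c,a,px2w("top",c,103))
print(arm.current_time())
```

```text
gap 0.2548211598224832 [ 1.   0.5 -0.6]
turn end d 0.028 f 25.012924310965428 t 110.2417
grasp gap 0.2723763066243153 F [ 5.1 -1.8 -2.5] t 115.4917
lock end cmd 3 f 15.146088536558384 r 219.6177843371622
red [483.3 304.2] 220.0665776763892
brass [394.6 195.1] 790 [ 658.2151551 -108.5974885]
brass [313.8 227.6] 698 [601.27303627  38.50239216]
120.5083
```

View pics/top9.png

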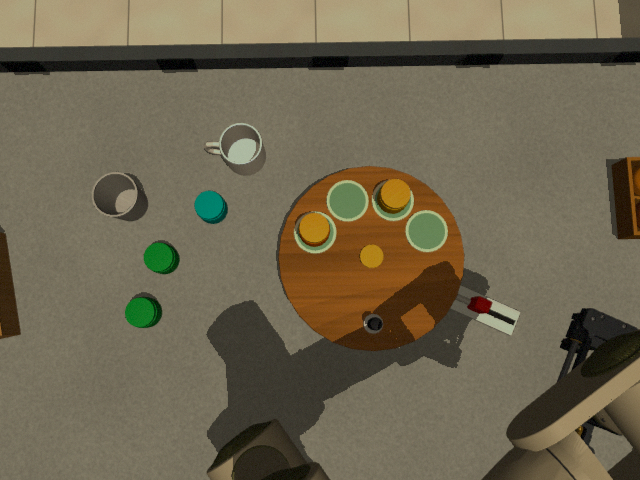

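The lids at (395,195) and (314,228) sit within 3 mm of their circle centres. The lock is home at (483,304), the handle is back at (374,324), and the mug and steel cup have not moved. I hand the job in.

```bash
python3 -c "
from h import *
print(arm.finish_job())"
```

```text
the job is handed in; nothing more can be done
None
```

I handed the job in at about 121 s: jar2 and jar4, the only two jars I found, stand in their circles, the disc is back in the show position and the lock is home; because jar2 was knocked aside on the disc, I turned back to the filling position and re-placed it there before the final turn.

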